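# Tip a picture block out of its tray and seat it in a frame

## Task

Two tip-up trays each hold a picture block, flush in its pocket. At the tray with the wider block, press the steel tab all the way down onto its stop and hold it there firmly for about half a second (about 15 N; more than 25 N would bend it), so that the block tips up and stays up; then lift that block out and set it, picture up, flat and fully home in the recess of the empty dark frame, without dropping it in or forcing it, and let go. Leave the other tray with its narrower block and all the other things as they are.

Things in the scene. Friction and masses are not known exactly. Their poses are not given: they have to be found in the camera images.
- tray: dark wooden tip-up tray, fixed, 118 x 66 x 38 mm. Origin: under the centre of its pocket; x runs from the tab's end to the far end, z up. The pocket is 100 mm (x) by 54 mm (y), its floor 20 mm and its rim 38 mm above the table; walls 6 mm (sides), 8 mm (far end); at the tab's end only a lip 8 mm above the pocket floor. This one holds the wider block.
- tray_tab (a point): middle of the top face of the tray's steel tab (34 mm along the tray, 36 mm across), which stands out from the tray at its -x end. At rest it lies 120 mm to -x of the tray's origin and 46 mm above the table; a small steel wedge (40 x 30 mm) on the table under it is its stop; the wedge is set differently each time, so the tab's middle comes solid after 24 to 32 mm, which only feel can tell, having swung about 6 mm outward.
- tray_rocker (a joint): angle of the steel rocker (rad) about a pin across the tray, 55 mm to -x of its origin and 18 mm up: 0 at rest, growing as the tab goes down and the long arm under the block goes up; the wedge stops it somewhere between 0.35 and 0.47. The stiff hinge gives way at about 4 to 6 N on the tab and stays where it is left; at the stop the force rises steeply, by 10 to 20 N per mm. More than 25 N on the rocker bends it.
- block: the wider picture block, pale wood with a picture on top, 96 x 50 x 18 mm (x, y, z), 60 to 130 g. Origin: centre of its underside, z out of the picture. It starts flat in the pocket of tray, top flush with the rim; with the tab pressed home it leans on the rocker's arm at its angle, its far (+x) end up, and the middle of its sides stands clear above the tray's rim, to be gripped across its 50 mm.
- frame: empty dark wooden frame lying on the table, fixed, 132 x 86 x 11 mm. Origin: centre of its underside. Recess 100 mm (x) by 54 mm (y), 7 mm deep: its floor is 4 mm and its rim 11 mm above the table; a seated block stands 11 mm proud of the rim. The block may lie either way round.
- tray2: dark wooden tip-up tray, fixed, 118 x 66 x 38 mm. Origin: under the centre of its pocket; x runs from the tab's end to the far end, z up. The pocket is 100 mm (x) by 54 mm (y), its floor 20 mm and its rim 38 mm above the table; walls 6 mm (sides), 8 mm (far end); at the tab's end only a lip 8 mm above the pocket floor. This one holds the narrower block; leave it alone.
- tray2_rocker (a joint): rocker angle of the other tray; leave it at 0
- block2: the narrower picture block in tray2, 96 x 36 x 18 mm; origin: centre of its underside; leave it alone
- cup: white ceramic cup, 72 mm wide, 85 mm tall; leave it alone
- tape: clear tape roll lying flat, 80 mm wide, 19 mm tall; leave it alone
- glue: white glue bottle, 38 mm wide, 105 mm tall; leave it alone
- blank: unpainted wooden block without a picture, 70 x 50 x 18 mm; leave it alone
- weight: brass paperweight, 52 mm wide, 40 mm tall; leave it alone
- brush: small brush lying down; leave it alone
There are look-alikes about, which are no part of the job. There is more than one size of the frame; the job needs the larger.

How it is judged:
On the way, in this order (a step that is already met when the one before it is completed fails the run):
1. The tab of the wider block's tray is pressed home and held firmly: rocker angle above 0.33 rad under more than 10 N from the fingers (value of joint tray_rocker above 0.33 rad and contact force between the fingers and tray_rocker above 10 N), for 0.25 s.
2. The wider block is lifted out: its underside's centre more than 65 mm above the tray's foot, held by the fingers (z of block in the frame of tray above 0.065 m and contact force between the fingers and block above 1 N), for 0.2 s.
3. The block is set into the frame by the fingers, not dropped: its underside below the recess rim, within 8 mm of the frame's centre, while the fingers touch it (z of block in the frame of frame below 0.0105 m and horizontal distance between block and frame below 0.008 m and contact force between the fingers and block above 0.5 N), for 0.1 s.
At the end, for the whole second after the job is handed in: The wider block lies released, at rest and picture up in the frame's recess: centre within 4.5 mm of the frame's in x and y, underside under 1.8 mm above the recess floor, level within 0.035 rad, aligned within 0.09 rad, either way round; the other things are left alone (x of block in the frame of frame between -0.0045 and 0.0045 m and y of block in the frame of frame between -0.0045 and 0.0045 m and z of block in the frame of frame below 0.0058 m and angle between block's own z axis and vertical below 0.035 rad and angle between the x axis of block and the x axis of frame, either way round below 0.09 rad and linear speed of block below 0.01 m/s and contact force between the fingers and block below 0.1 N); the robot touches nothing.
It fails at once if the fingers press the rocker with more than 25 N (contact force between the fingers and tray_rocker above 25 N).
It fails at once if the block is forced on the frame (more than 40 N between them) (contact force between block and frame above 40 N).
It fails at once if the other tray's rocker is tipped (beyond 0.06 rad) or its block shifted by more than 15 mm (value of joint tray2_rocker above 0.06 rad or distance of block2 from where it was at the start of the episode above 0.015 m).
It fails at once if a bystander is moved by more than 25 mm (distance of any of cup, tape, glue, blank, weight, brush from where it was at the start of the episode above 0.025 m).
It also fails if it takes over 64 s, if anything falls off the work surface, if the arm or the gripper's body presses on something with over 40 N, if the wrist force passes 120 N, or if a joint passes its speed limit or range.

## Robot

A 6-joint arm with a two-finger parallel gripper is mounted at the origin on the work surface. World frame = base frame: x ahead of the robot, y to its left, z up, the work surface at z = 0. Lengths are in m, angles in rad, forces in N, time in s.
With the tool pointing down it reaches from about 0.425 to 0.95 m from the base axis. Payload 3.5 kg.
Tool frame: the origin (TCP) lies at the very end of the fingers, on their centre line; the grasp point (between the pads) lies 19 mm behind it; z points along the fingers, y is the line along which they close (so a half turn about z gives the same grasp; the last joint's range is limited). The gripper opens to 85 mm and grips with 20 to 120 N. Pads are 22 mm wide; open, the fingers measure 114 mm over their backs; the gripper's body (76 mm by 85 mm) begins 54 mm behind the grasp point. The pads swing forward as they close: fully open they stand 13 mm farther back than shut.
Start: joints at [1.032, 0.286, 1.577, -0, 1.279, -0.15], TCP at [0.256, 0.625, 0.211] pointing down, gripper open.
Joint ranges: [-2.77, 2.77], [-0.9, 2.22], [0.21, 2.48], [-1.53, 4.67], [0.24, 2.81], [-2.84, 2.84]. Speed limits (rad/s): [2.79, 2.79, 3.14, 3.14, 3.14, 3.14].

## Interface

Orientations are given as a unit quaternion [x, y, z, w].
In Python, from plant import ctrl gives the robot as it stands.
- The arm moves only by the tool carry_out, never from a script. Its argument "deltas" is one flat list of numbers, 6 for each row, row after row: the shift along the tool's x, y, z in m, then the turn, a rotation vector about the tool's x, y, z in rad. A call has 1 to 5 rows; each row is the pose to reach, as a shift and turn from the pose commanded when the call began, along the tool's axes at that moment; what a row does not reach only later rows make up. A row lasts 1/8 s, in which the tool goes at most 62.5 mm and 10.7 degrees, less where a joint would pass 70% of its speed; a pose out of reach is approached as far as the arm can. A call with a gripper value outside its range is refused whole. "grip" is the opening in per cent of the stroke, from 0 (shut) to 100 (fully open), set as the call begins (left out, the last holds). The fingers move at their own pace and stop on an object; "grip_force" is the grip in N (left out, the last holds). Time passes only in rows, so rows that repeat a pose let the fingers close. It gives the time, the measured TCP pose, the force, the opening and the grip force at its end, in the units of the state.
- ctrl.get_state(): the state, without advancing time (a new reading comes with each control period).
- ctrl.read_camera(name): name is "side" or "top"; returns (picture, depth): 420x560x3 uint8, red, green, blue; 420x560 float32, m along the optical axis (not along the pixel's ray), 0 where there is no reading.
- ctrl.camera_model(name): a dict with "intrinsics" (3x3 intrinsics, pixels), "extrinsics" (4x4, takes a point from world to camera coordinates). Camera axes: x right, y down, z forward; pixel columns grow to the right and rows downward; lengths in m; the calibration is good to about 2 mm. A picture is of the moment at which its call begins. camera_model takes no time and is no camera call.
- ctrl.sign_off(): hands the job in; it is judged then, once.
Trained networks look in the newest picture that a camera, given by its name, has taken for a name from the list of things; names that differ only in an ending like _2 or _b are one class to them, and where a whole thing is asked for, a point or a joint stands for the part that bears it (a point fixed in the world has none). Each returns a list of dicts, best first, with "score" (0 to 1); they miss things now and then, are a little off and sometimes report something else, mostly with a low value. They report only what shows in the picture. A call takes as long as a camera call. They do not tell look-alikes from the thing itself.
- ctrl.find_in(camera, query): "uv" ([column, row] in pixels, amid what is visible of it).
The state is a dict: "time": time; "qpos": joint angles; "dq": joint speeds; "joint_efforts": joint torques, N m; "eef_pos": TCP position; "tcp_rot": TCP orientation; "contact_force": force on the tool from outside, world axes, zero at the start; "wrist_torque": the same for the moment, N m; "opening": opening from 0.0 (shut) to 1.0 (fully open); "finger_force": force on a finger pad.
Only numpy, scipy, OpenCV 4.12 (cv2) and the standard library are available. Lean on these libraries where they do the work, as an engineer would, in place of code of your own. Each camera call takes 0.05 s, during which the arm holds its last target. There are 200 camera calls.

## Working session

There is one attempt and no reset: what is moved stays moved. The work goes in short steps, Python scripts to look and compute and a tool call to move; the robot and the scene stay as the last step left them, time stands still between calls to the robot, and variables do not carry over. Pictures are saved under pics/ and viewed, at most 10 in all, crops included, and the job is handed in when it is done.

Besides the shell and the picture viewer there is one more tool, called by a JSON object that holds its "method" and its "body", one argument or row to a line. carry_out: Moves the arm, as the interface text tells. Its arguments: {"type":"object","properties":{"deltas":{"type":"array"},"grip":{"type":"number"},"grip_force":{"type":"number"}},"required":["deltas"]}

```bash
mkdir -p pics
cat > h.py <<'E'
import numpy as np, cv2
from plant import ctrl
def cap(cam,name=None):
    im,d=ctrl.read_camera(cam)
    if name: cv2.imwrite('pics/'+name,im[:,:,::-1])
    return im,d
def world(cam,d):
    m=ctrl.camera_model(cam);K=np.array(m['intrinsics']);T=np.linalg.inv(np.array(m['extrinsics']))
    v,u=np.mgrid[:d.shape[0],:d.shape[1]]
    P=np.stack([(u-K[0,2])/K[0,0]*d,(v-K[1,2])/K[1,1]*d,d],-1)
    return P@T[:3,:3].T+T[:3,3]
E
python3 - <<'E'
from h import *
im,d=cap('top','t0.png');W=world('top',d);np.save('W.npy',W)
im2,d2=cap('side','s0.png');W2=world('side',d2);np.save('W2.npy',W2)
for c,w in(('top',W),('side',W2)):
  for q in('tray','tray_tab','block','frame','block2'):
    for r in ctrl.find_in(c,q):
        u,v=map(int,map(round,r['uv'])); print(c,q,u,v,round(r['score'],2),w[v,u].round(3))
s=ctrl.get_state();print(s)
E
```

```text
top tray 372 223 0.92 [ 0.53  -0.243  0.02 ]
top tray 268 237 0.86 [0.531 0.011 0.022]
top tray_tab 264 260 0.88 [0.475 0.027 0.043]
top block 368 199 0.77 [ 0.586 -0.239  0.04 ]
top block 271 211 0.66 [ 0.59  -0.005  0.036]
top frame 166 237 0.88 [0.569 0.257 0.006]
top frame 156 308 0.72 [0.404 0.295 0.005]
top frame 371 222 0.54 [ 0.532 -0.24   0.022]
top block2 368 199 0.77 [ 0.586 -0.239  0.04 ]
top block2 271 211 0.66 [ 0.59  -0.005  0.036]
side tray 361 295 0.89 [ 0.535 -0.256  0.02 ]
side tray 274 237 0.7 [ 0.532 -0.026  0.032]
side tray 473 289 0.19 [ 0.692 -0.401  0.02 ]
side tray_tab 241 239 0.52 [0.471 0.011 0.044]
side block 367 274 0.93 [ 0.574 -0.239  0.035]
side block 279 220 0.63 [0.577 0.003 0.038]
side block 237 236 0.35 [0.472 0.025 0.043]
side frame 208 193 0.93 [0.563 0.25  0.003]
side frame 144 213 0.65 [0.403 0.299 0.003]
side block2 367 274 0.93 [ 0.574 -0.239  0.035]
side block2 279 220 0.63 [0.577 0.003 0.038]
side block2 237 236 0.35 [0.472 0.025 0.043]
{'time': 0.6, 'qpos': array([ 1.03197181e+00,  2.86258986e-01,  1.57670733e+00, -1.06017803e-05,
        1.27857725e+00, -1.50007834e-01]), 'dq': array([ 0.00153507, -0.00022148,  0.00015872,  0.00063515,  0.00146657,
       -0.00062054]), 'joint_efforts': array([-7.16281102e-04, -4.05669665e+01, -2.92739618e+01, -1.50939632e-04,
        6.54270516e-04, -4.15537684e-06]), 'eef_pos': array([0.25586283, 0.62461584, 0.21074826]), 'tcp_rot': array([1.93184558e-01, 9.81162436e-01, 2.13882945e-05, 1.30651872e-05]), 'contact_force': array([ 0.61401786, -0.94090937,  0.3683147 ]), 'wrist_torque': array([ 0.05347132, -0.02302217,  0.01614564]), 'finger_force': 0.0, 'opening': 1.0008092400018553}
```

View pics/t0.png

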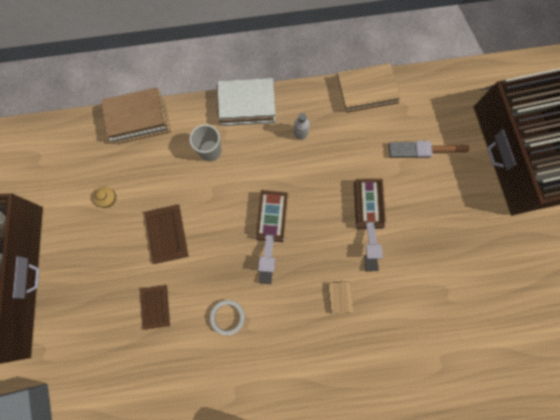

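View pics/s0.png

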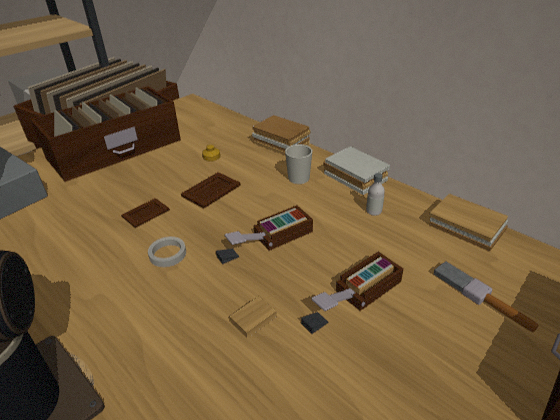

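The top picture shows the wider block in the left tray (about 271,214) with its tab at (267,262). The larger empty frame is at (166,234) and the smaller one at (155,307). The narrower block is in the right tray (370,203). The side view agrees.

```bash
cat >> h.py <<'E'
def plane(cam,uv,z):
    m=ctrl.camera_model(cam);K=np.array(m['intrinsics']);T=np.linalg.inv(np.array(m['extrinsics']))
    uv=np.asarray(uv,float).reshape(-1,2)
    r=np.c_[uv,np.ones(len(uv))]@np.linalg.inv(K).T@T[:3,:3].T
    return T[:3,3]+r*((z-T[2,3])/r[:,2])[:,None]
def rect(cam,mask,z):
    n,l,s,c=cv2.connectedComponentsWithStats(mask.astype(np.uint8))
    k=1+np.argmax(s[1:,4]);v,u=np.nonzero(l==k)
    uv=np.concatenate([np.c_[u+a,v+b] for a in(-.5,.5) for b in(-.5,.5)])
    p=plane(cam,uv,z)[:,:2]*1000
    c,sz,a=cv2.minAreaRect(p.astype(np.float32))
    if sz[0]<sz[1]: a-=90;sz=sz[::-1]
    return np.round(c,1),np.round(sz,1),round((a+90)%180-90,1),len(u)
E
python3 - <<'E'
from h import *
im=cv2.imread('pics/t0.png').astype(int);g=im.max(2)
W=np.load('W.npy');X,Y,Z=W[...,0],W[...,1],W[...,2]
hsv=cv2.cvtColor(im.astype(np.uint8),cv2.COLOR_BGR2HSV)
def box(u0,u1,v0,v1):
    m=np.zeros(g.shape,bool);m[v0:v1,u0:u1]=1;return m
print('frame',rect('top',box(135,200,195,275)&(g<115),.008))
b=box(245,300,180,246)
print('tray',rect('top',b&((g<115)|(Z>.026)),.036))
b=box(250,300,185,246)
p=b&(Z>.03)&(g>110); print('block',rect('top',p,.038))
for n,bb in(('L',box(250,282,238,275)),('R',box(355,390,224,262))):
  m=bb&(Z>.034)&(hsv[...,1]<70)&(g>110);print('tab',n,rect('top',m,.044))
b=box(340,400,170,240);print('tray2',rect('top',b&((g<115)|(Z>.026)),.036))
for n,(u0,u1,v0,v1) in(('a',(225,315,170,295)),('b',(130,205,195,275))):
    c=im[v0:v1,u0:u1].astype(np.uint8);cv2.imwrite(f'pics/c{n}.png',cv2.resize(c,None,fx=4,fy=4,interpolation=0))
a=cv2.imread('pics/ca.png');c=cv2.imread('pics/cb.png');o=np.zeros((500,660,3),np.uint8);o[:500,:360]=a;o[:320,360:660]=c;cv2.imwrite('pics/c0.png',o)
E
```

```text
frame (array([577.2, 259.1]), array([134.5,  93.7]), 4.9, 1933)
tray (array([577.4,   9.3]), array([137.2,  92.2]), -13.5, 1532)
block (array([582.5,  -3.5]), array([100.8,  52.7]), -13.7, 653)
tab L (array([474.8,  22. ]), array([54. , 38.5]), -13.7, 269)
tab R (array([ 468.4, -228.7]), array([52.3, 38.7]), -4.7, 269)
tray2 (array([ 576.8, -226.5]), array([131.1, 101.7]), -8.1, 1562)
```

View pics/c0.png

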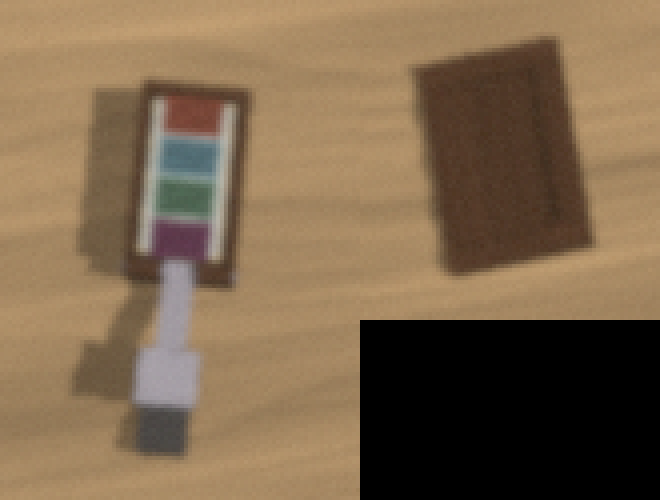

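The crop shows the tray corners at (143,80), (250,90), (235,287) and (125,275). The frame corners are at (414,68), (557,40), (595,245) and (452,275), and its shadow lies outside them. I'll use these corners.

Run:
```python
from h import *
f=np.array([(414,68),(557,40),(595,245),(452,275)],float)
t=np.array([(143,80),(250,90),(235,287),(125,275)],float)
tb=np.array([(138,348),(200,351),(196,407),(133,404)],float)
for n,c,o,z in(('frame',f,(130-90-.5,195-.5),.011),('tray',t,(225-.5,170-.5),.038),('tab',tb,(224.5,169.5),.046)):
    P=plane('top',c/4+o,z)[:,:2]*1000
    s=(P[0]+P[1]-P[2]-P[3])/2;w=(P[0]+P[3]-P[1]-P[2])/2
    print(n,P.mean(0).round(1),'L',np.hypot(*s).round(1),'W',np.hypot(*w).round(1),'yaw',np.degrees(np.arctan2(s[1],s[0])).round(1),np.degrees(np.arctan2(-w[0],w[1])).round(1))
# frame via side
from scipy.spatial.transform import Rotation as R
print(R.from_quat(ctrl.get_state()['tcp_rot']).as_matrix().round(3))
```

```text
frame [576.9 256.3] L 130.4 W 87.8 yaw 5.3 3.6
tray [580.   -4.6] L 120.1 W 65.1 yaw -12.6 -14.0
tab [465.4  23.6] L 32.4 W 36.2 yaw -12.3 -10.9
[[-0.925  0.379  0.   ]
 [ 0.379  0.925  0.   ]
 [-0.     0.    -1.   ]]
```

{"method": "carry_out", "body": {
  "deltas": [-0.038,-0.043,0,0,0,-0.03,-0.076,-0.086,0,0,0,-0.06,-0.114,-0.129,0,0,0,-0.09,-0.152,-0.172,0,0,0,-0.12,-0.19,-0.215,0,0,0,-0.15],
  "grip": 0,
  "grip_force": 40
}}

```text
time: 1.23
eef_pos: [0.3505, 0.352, 0.211]
tcp_rot: [0.118, 0.993, 0.0, 0.0]
contact_force: [1.2, 0.6, 0.2]
opening: 0.0
finger_force: 0.0
```

```bash
cat >> h.py <<'E'
from scipy.spatial.transform import Rotation as R
def to(target,yaw=None):
    s=ctrl.get_state();M=R.from_quat(s['tcp_rot']).as_matrix()
    print('t',s['time'],'pos',s['eef_pos'].round(4),'yaw_y',np.degrees(np.arctan2(M[1,1],M[0,1])).round(1),'z',M[:,2].round(3),'F',s['contact_force'].round(1),'op',round(s['opening'],3),'delta',(M.T@(np.array(target)-s['eef_pos'])).round(4))
E
python3 -c "
from h import *
to([.466,.024,.065])"
```

```text
t 1.225 pos [0.3505 0.352  0.211 ] yaw_y 76.4 z [ 0.001  0.    -1.   ] F [1.2 0.6 0.2] op 0.0 delta [-0.1892 -0.2918  0.146 ]
```

{"method": "carry_out", "body": {
  "deltas": [-0.03,-0.05,0.01,0,0,0,-0.065,-0.1,0.02,0,0,0,-0.1,-0.15,0.03,0,0,0,-0.135,-0.2,0.05,0,0,0,-0.165,-0.25,0.07,0,0,0]
}}

```text
time: 1.85
eef_pos: [0.4521, 0.0705, 0.1414]
tcp_rot: [0.119, 0.993, 0.0, 0.001]
contact_force: [1.0, -0.9, 0.2]
opening: 0.003
finger_force: 0.0
```

{"method": "carry_out", "body": {
  "deltas": [-0.024,-0.042,0.05,0,0,0,-0.024,-0.042,0.06,0,0,0,-0.024,-0.042,0.06,0,0,0]
}}

```text
time: 2.22
eef_pos: [0.4635, 0.0261, 0.08]
tcp_rot: [0.12, 0.993, 0.0, -0.001]
contact_force: [0.3, 0.2, 0.5]
opening: -0.001
finger_force: 0.0
```

```bash
python3 -c "
from h import *
to([.466,.024,.046]);cap('side','s1.png');im=cv2.imread('pics/s1.png')
im2,_=cap('top');im2=im2[:,:,::-1]
a=cv2.resize(im[160:280,180:330],None,fx=4,fy=4);b=cv2.resize(im2[180:300,230:300],None,fx=4,fy=4)
cv2.imwrite('pics/c1.png',cv2.resize(np.hstack([a,b]),None,fx=.9,fy=.9))"
```

```text
t 2.225 pos [0.4635 0.0261 0.08  ] yaw_y 76.3 z [-0.003  0.001 -1.   ] F [0.3 0.2 0.5] op -0.001 delta [-0.003  -0.0015  0.034 ]
```

View pics/c1.png

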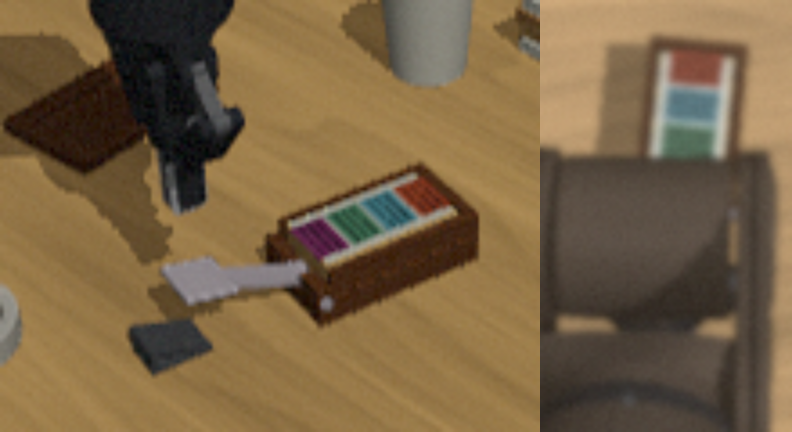

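{"method": "carry_out", "body": {
  "deltas": [0.001,-0.001,0.015,0,0,0,0.002,-0.002,0.025,0,0,0,0.003,-0.002,0.03,0,0,0,0.003,-0.002,0.034,0,0,0]
}}

```text
time: 2.82
eef_pos: [0.4609, 0.025, 0.0466]
tcp_rot: [0.119, 0.993, 0.0, -0.0]
contact_force: [0.1, 0.5, 1.2]
opening: 0.009
finger_force: 0.0
```

{"method": "carry_out", "body": {
  "deltas": [0.001,0,0.003,0,0,0,0.003,0,0.007,0,0,0,0.004,0,0.011,0,0,0,0.005,0,0.014,0,0,0]
}}

```text
time: 3.32
eef_pos: [0.4561, 0.026, 0.0328]
tcp_rot: [0.119, 0.993, -0.0, -0.0]
contact_force: [-0.5, 0.3, -0.1]
opening: 0.001
finger_force: 0.0
```

{"method": "carry_out", "body": {
  "deltas": [0.0,0,0.002,0,0,0,0.001,0,0.004,0,0,0]
}}

```text
time: 3.58
eef_pos: [0.4555, 0.0261, 0.0291]
tcp_rot: [0.119, 0.993, -0.0, 0.0]
contact_force: [0.9, -0.2, 1.6]
opening: 0.002
finger_force: 1.0
```

```bash
python3 -c "
from h import *
to([.461,.026,.04]);cap('side','s2.png');im=cv2.imread('pics/s2.png')
cv2.imwrite('pics/c2.png',cv2.resize(im[160:280,180:330],None,fx=5,fy=5,interpolation=2))"
```

```text
t 3.575 pos [0.4555 0.0261 0.0291] yaw_y 76.3 z [ 0.001 -0.    -1.   ] F [ 0.9 -0.2  1.6] op 0.002 delta [-0.0053  0.0012 -0.0109]
```

View pics/c2.png

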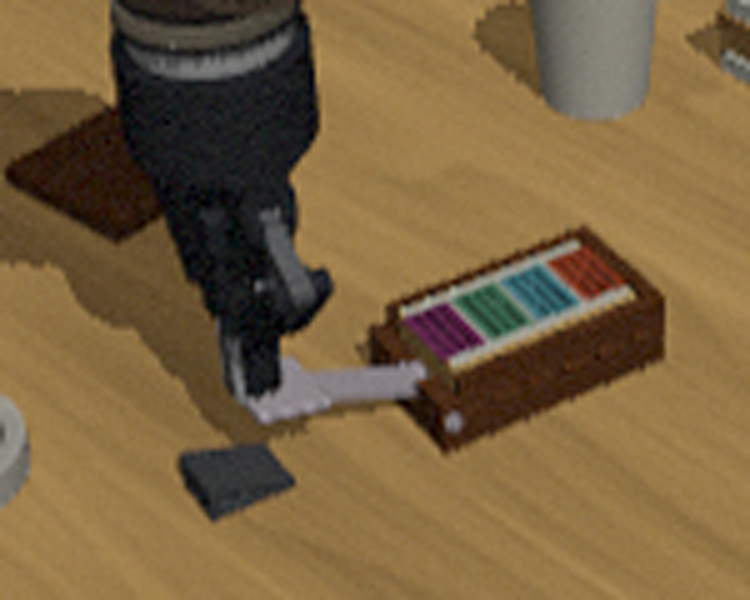

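The picture shows the tab and block still at rest. The fingertips, at about (250,395) in the crop, have gone past the tab's edge. I'll check the tab's position against the side depth image.

```bash
python3 -c "
from h import *
def pr(cam,p):
    m=ctrl.camera_model(cam);q=np.array(m['extrinsics'])@np.r_[p,1];q=np.array(m['intrinsics'])@q[:3];return q[:2]/q[2]
s=ctrl.get_state();p=pr('side',s['eef_pos']);print('tcp side',p,(p-[180,160])*5)
print('tab pred',(pr('side',[.466,.024,.046])-[180,160])*5)
for n,cam,f in(('side','side','s0'),('top','top','t0')):
  W=np.load('W2.npy' if cam=='side' else 'W.npy');im=cv2.imread(f'pics/{f}.png');h=cv2.cvtColor(im,cv2.COLOR_BGR2HSV)
  m=(W[...,2]>.034)&(W[...,2]<.056)&(abs(W[...,0]-.462)<.03)&(abs(W[...,1]-.024)<.05)&(h[...,1]<90)
  q=W[m];print(n,m.sum(),q.min(0),q.max(0),q.mean(0)); print(rect(cam,m,.046))
  t=np.array([-.972,.237]);a=(q[:,:2]-[.582,-.004])@t;b=(q[:,:2]-[.582,-.004])@np.array([.237,.972]);
  w=a>.104;print('along',np.percentile(a,[98,100]),'across',np.percentile(b[w],[0,2,50,98,100]),'z',np.median(q[w,2]))
v,u=np.nonzero(m)
"
```

```text
tcp side [231.31543982 244.57701915] [256.57719908 422.88509577]
tab pred [274.88542938 382.9857884 ]
side 196 [0.44544871 0.00299863 0.03439614] [0.49118958 0.04399263 0.05031772] [0.46608191 0.02141542 0.04446894]
(array([467.8,  19.4]), array([49.2, 41.9]), -27.5, 196)
along [0.13663355 0.1374434 ] across [-0.02176237 -0.01910662 -0.00356613  0.01622249  0.01813561] z 0.045615237021353894
top 252 [0.44663321 0.00384348 0.03409982] [0.49180736 0.04403304 0.05414082] [0.46778998 0.02355016 0.04606777]
(array([469.8,  23.4]), array([43.9, 39.3]), -8.1, 252)
along [0.13577465 0.13631938] across [-0.01823315 -0.01772422 -0.00038282  0.01698871  0.01773522] z 0.04733906362066331
```

```bash
python3 -c "
from h import *
def pr(cam,p):
    m=ctrl.camera_model(cam);q=np.array(m['extrinsics'])@np.r_[p,1];q=np.array(m['intrinsics'])@q[:3];return q[:2]/q[2]
for z in(.08,.085,.09,.095):print('c1 (s1)',z,(pr('side',[.4635,.0261,z])-[180,160])*3.6)
for z in(.029,.035,.04,.045):print('c2',z,(pr('side',[.4555,.0261,z])-[180,160])*5)
"
```

```text
c1 (s1) 0.08 [186.90452352 231.08855031]
c1 (s1) 0.085 [186.08233755 224.28386246]
c1 (s1) 0.09 [185.25474104 217.43439512]
c1 (s1) 0.095 [184.42168039 210.53970481]
c2 0.029 [256.5135427  423.03487859]
c2 0.035 [255.16851892 412.39135055]
c2 0.04 [254.03977235 403.45928117]
c2 0.045 [252.90377622 394.469844  ]
```

{"method": "carry_out", "body": {
  "deltas": [0.0,0,0.002,0,0,0,0.0,0,0.004,0,0,0]
}}

```text
time: 3.88
eef_pos: [0.4546, 0.0264, 0.025]
tcp_rot: [0.119, 0.993, 0.0, -0.001]
contact_force: [-2.5, 0.8, 3.9]
opening: -0.001
finger_force: 2.0
```

{"method": "carry_out", "body": {
  "deltas": [0.0,0,0.002,0,0,0,0.001,0,0.004,0,0,0]
}}

```text
time: 4.12
eef_pos: [0.4542, 0.0265, 0.0208]
tcp_rot: [0.119, 0.993, 0.0, -0.0]
contact_force: [-2.1, 0.4, 3.7]
opening: -0.002
finger_force: 1.8
```

{"method": "carry_out", "body": {
  "deltas": [0.001,0,0.002,0,0,0,0.002,0,0.005,0,0,0,0.003,0,0.008,0,0,0]
}}

```text
time: 4.5
eef_pos: [0.4525, 0.0269, 0.0132]
tcp_rot: [0.119, 0.993, -0.0, 0.001]
contact_force: [0.9, -0.6, 2.3]
opening: -0.002
finger_force: 1.5
```

```bash
python3 -c "
from h import *
to([.461,.026,.04]);cap('side','s3.png');im=cv2.imread('pics/s3.png')
cv2.imwrite('pics/c3.png',cv2.resize(im[160:280,180:330],None,fx=5,fy=5,interpolation=2))"
```

```text
t 4.5 pos [0.4525 0.0269 0.0132] yaw_y 76.3 z [ 0.003 -0.001 -1.   ] F [ 0.9 -0.6  2.3] op -0.002 delta [-0.0086  0.0011 -0.0267]
```

View pics/c3.png

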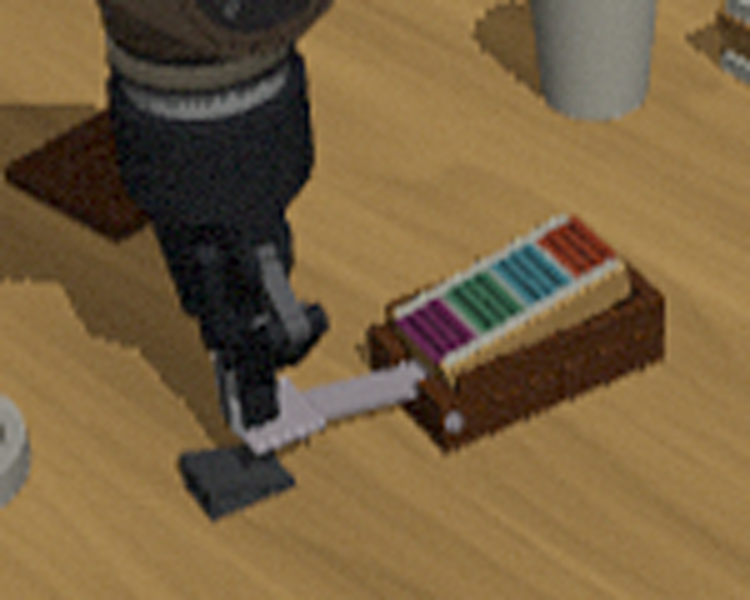

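The block is tipping: its far end is raised and the tab is partly down, towards the wedge at (237,475). I'll keep pressing in small steps.

{"method": "carry_out", "body": {
  "deltas": [0,0,0.0015,0,0,0,0,0,0.003,0,0,0]
}}

```text
time: 4.8
eef_pos: [0.4518, 0.027, 0.0102]
tcp_rot: [0.119, 0.993, -0.0, 0.0]
contact_force: [-0.0, -0.1, 4.1]
opening: -0.004
finger_force: 1.8
```

{"method": "carry_out", "body": {
  "deltas": [0,0,0.001,0,0,0,0,0,0.002,0,0,0]
}}

```text
time: 5.05
eef_pos: [0.4515, 0.0271, 0.008]
tcp_rot: [0.119, 0.993, -0.0, 0.0]
contact_force: [1.8, -0.2, 3.7]
opening: 0.0
finger_force: 1.8
```

{"method": "carry_out", "body": {
  "deltas": [0,0,0.0007,0,0,0,0,0,0.001,0,0,0]
}}

```text
time: 5.3
eef_pos: [0.4513, 0.0272, 0.0069]
tcp_rot: [0.119, 0.993, 0.0, -0.0]
contact_force: [0.3, 0.1, 3.2]
opening: -0.002
finger_force: 1.8
```

{"method": "carry_out", "body": {
  "deltas": [0,0,0.0004,0,0,0,0,0,0.0008,0,0,0]
}}

```text
time: 5.55
eef_pos: [0.4512, 0.0272, 0.0061]
tcp_rot: [0.119, 0.993, 0.0, -0.0]
contact_force: [0.4, -0.7, 3.4]
opening: 0.002
finger_force: 1.8
```

{"method": "carry_out", "body": {
  "deltas": [0,0,0.0004,0,0,0,0,0,0.0008,0,0,0]
}}

```text
time: 5.8
eef_pos: [0.4511, 0.0272, 0.0053]
tcp_rot: [0.119, 0.993, 0.0, -0.0]
contact_force: [-1.0, -0.7, 4.0]
opening: 0.0
finger_force: 1.9
```

{"method": "carry_out", "body": {
  "deltas": [0,0,0.0004,0,0,0,0,0,0.0008,0,0,0]
}}

```text
time: 6.05
eef_pos: [0.4511, 0.0272, 0.0045]
tcp_rot: [0.119, 0.993, 0.0, -0.0]
contact_force: [-1.8, 0.5, 4.1]
opening: -0.0
finger_force: 1.9
```

{"method": "carry_out", "body": {
  "deltas": [0,0,0.0004,0,0,0,0,0,0.0008,0,0,0]
}}

```text
time: 6.3
eef_pos: [0.451, 0.0272, 0.0036]
tcp_rot: [0.119, 0.993, 0.0, -0.0]
contact_force: [-2.4, 0.1, 3.4]
opening: 0.001
finger_force: 2.0
```

{"method": "carry_out", "body": {
  "deltas": [0,0,0.0004,0,0,0,0,0,0.0008,0,0,0]
}}

```text
time: 6.55
eef_pos: [0.451, 0.0272, 0.0028]
tcp_rot: [0.119, 0.993, 0.0, -0.0]
contact_force: [-2.0, 0.8, 2.8]
opening: -0.0
finger_force: 2.0
```

{"method": "carry_out", "body": {
  "deltas": [0,0,0.0004,0,0,0,0,0,0.0008,0,0,0]
}}

```text
time: 6.8
eef_pos: [0.4509, 0.0272, 0.002]
tcp_rot: [0.119, 0.993, 0.0, -0.001]
contact_force: [-2.8, 1.8, 4.2]
opening: 0.002
finger_force: 2.1
```

{"method": "carry_out", "body": {
  "deltas": [0,0,0.0004,0,0,0,0,0,0.0008,0,0,0]
}}

```text
time: 7.05
eef_pos: [0.4509, 0.0272, 0.0012]
tcp_rot: [0.119, 0.993, 0.0, -0.001]
contact_force: [-3.4, 0.9, 2.1]
opening: -0.003
finger_force: 2.1
```

{"method": "carry_out", "body": {
  "deltas": [0,0,0.0004,0,0,0,0,0,0.0008,0,0,0]
}}

```text
time: 7.3
eef_pos: [0.4509, 0.0273, 0.0004]
tcp_rot: [0.119, 0.993, 0.0, -0.001]
contact_force: [-4.7, 0.7, 3.8]
opening: -0.0
finger_force: 2.2
```

{"method": "carry_out", "body": {
  "deltas": [0.0003,0,0.0004,0,0,0,0.0005,0,0.0008,0,0,0]
}}

```text
time: 7.55
eef_pos: [0.4509, 0.0272, -0.0002]
tcp_rot: [0.119, 0.993, -0.0, 0.0]
contact_force: [-3.5, 1.3, 3.6]
opening: -0.0
finger_force: 2.1
```

{"method": "carry_out", "body": {
  "deltas": [0.0003,0,0.0004,0,0,0,0.0005,0,0.0008,0,0,0]
}}

```text
time: 7.8
eef_pos: [0.4509, 0.0273, -0.0008]
tcp_rot: [0.119, 0.993, -0.0, 0.001]
contact_force: [-1.5, 1.0, 3.7]
opening: -0.002
finger_force: 2.0
```

{"method": "carry_out", "body": {
  "deltas": [0.0002,0,0.0004,0,0,0,0.0003,0,0.0008,0,0,0]
}}

```text
time: 8.05
eef_pos: [0.4508, 0.0273, -0.0015]
tcp_rot: [0.119, 0.993, -0.0, 0.001]
contact_force: [-2.0, 0.2, 4.3]
opening: 0.001
finger_force: 1.9
```

{"method": "carry_out", "body": {
  "deltas": [0.0,0,0.0004,0,0,0,0.0,0,0.0008,0,0,0]
}}

```text
time: 8.3
eef_pos: [0.4507, 0.0273, -0.0024]
tcp_rot: [0.119, 0.993, -0.0, 0.001]
contact_force: [-0.6, 0.3, 3.7]
opening: -0.0
finger_force: 1.8
```

```bash
cat >> h.py <<'E'
def tilt(cam):
    im,d=cap(cam);W=world(cam,d);h=cv2.cvtColor(im,cv2.COLOR_RGB2HSV)
    m=(abs(W[...,0]-.58)<.06)&(abs(W[...,1]+.004)<.045)&(W[...,2]>.033)&(W[...,2]<.12)&((h[...,1]>60)|(h[...,2]>150))
    q=W[m]
    for _ in range(8):
        c=q.mean(0);n=np.linalg.svd(q-c,full_matrices=False)[2][2];n*=np.sign(n[2]);r=(q-c)@n;k=abs(r)<max(.003,1.5*r.std());q=q[k]
    a=(q[:,:2]-[.582,-.004])@np.array([.972,-.237])
    print(cam,len(q),'c',c.round(4),'n',n.round(3),'ang',np.arccos(n[2]).round(3),'rms',r.std().round(4),'along',np.percentile(a,[1,99]).round(3),'z',np.percentile(q[:,2],[1,99]).round(3))
    return im
E
python3 -c "
from h import *
im=tilt('side');tilt('top')
cv2.imwrite('pics/c4.png',cv2.resize(im[160:280,180:330,::-1],None,fx=5,fy=5,interpolation=2))"
```

```text
side 503 c [ 0.5709 -0.0024  0.0565] n [-0.387  0.041  0.921] ang 0.4 rms 0.0012 along [-0.054  0.033] z [0.037 0.076]
top 514 c [ 0.5776 -0.0031  0.0613] n [-0.381  0.092  0.92 ] ang 0.403 rms 0.0014 along [-0.054  0.035] z [0.04  0.079]
```

View pics/c4.png

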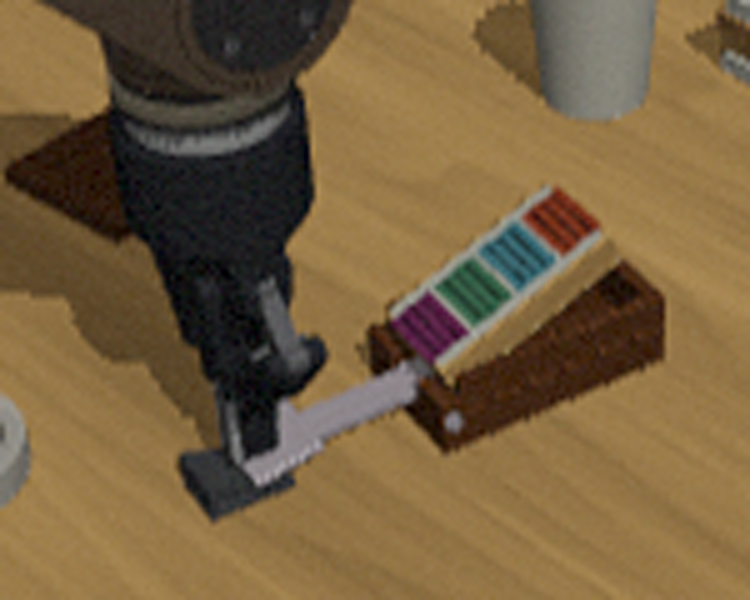

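The block stands at 0.40 rad with the tab just above the wedge, so I'll continue.

{"method": "carry_out", "body": {
  "deltas": [0.0,0,0.0004,0,0,0,0.0,0,0.0008,0,0,0]
}}

```text
time: 8.65
eef_pos: [0.4507, 0.0273, -0.003]
tcp_rot: [0.119, 0.993, -0.0, 0.001]
contact_force: [0.2, 0.7, 5.9]
opening: 0.001
finger_force: 3.1
```

{"method": "carry_out", "body": {
  "deltas": [0.0,0,0.0002,0,0,0,0.0,0,0.0004,0,0,0]
}}

```text
time: 8.9
eef_pos: [0.4507, 0.0273, -0.0031]
tcp_rot: [0.119, 0.993, -0.0, 0.0]
contact_force: [-0.1, 0.0, 8.8]
opening: -0.0
finger_force: 4.0
```

{"method": "carry_out", "body": {
  "deltas": [0.0,0,0.0004,0,0,0,0.0,0,0.0008,0,0,0]
}}

```text
time: 9.15
eef_pos: [0.4508, 0.0273, -0.0034]
tcp_rot: [0.119, 0.993, -0.0, 0.0]
contact_force: [-3.2, -0.3, 13.4]
opening: -0.003
finger_force: 6.9
```

{"method": "carry_out", "body": {
  "deltas": [0.0,0,0.0002,0,0,0,0.0,0,0.0003,0,0,0,0.0,0,0.0003,0,0,0,0.0,0,0.0003,0,0,0,0.0,0,0.0003,0,0,0]
}}

```text
time: 9.78
eef_pos: [0.4508, 0.0273, -0.0034]
tcp_rot: [0.119, 0.993, -0.0, 0.0]
contact_force: [-4.8, 0.4, 12.9]
opening: 0.002
finger_force: 7.1
```

{"method": "carry_out", "body": {
  "deltas": [0,0,-0.005,0,0,0,0,0,-0.04,0,0,0,0,0,-0.09,0,0,0,0,0,-0.14,0,0,0,0,0,-0.17,0,0,0],
  "grip": 78
}}

```text
time: 10.4
eef_pos: [0.4507, 0.0274, 0.1673]
tcp_rot: [0.119, 0.993, -0.0, 0.001]
contact_force: [-0.2, 0.6, -0.8]
opening: 0.779
finger_force: 0.0
```

```bash
python3 -c "
from h import *
to([.58,-.004,.2]);im=tilt('side');tilt('top')
np.save('s5.npy',im)"
```

```text
t 10.4 pos [0.4507 0.0274 0.1673] yaw_y 76.3 z [ 0.003 -0.    -1.   ] F [-0.2  0.6 -0.8] op 0.779 delta [-1.332e-01  1.000e-04 -3.240e-02]
side 490 c [ 0.5701 -0.0024  0.0567] n [-0.395  0.04   0.918] ang 0.408 rms 0.0012 along [-0.054  0.034] z [0.037 0.077]
top 200 c [ 0.6006 -0.015   0.0587] n [ 0.13  -0.597  0.791] ang 0.658 rms 0.0034 along [-0.014  0.058] z [0.034 0.078]
```

```bash
cat >> h.py <<'E'
def tips(cam='side'):
    s=ctrl.get_state();im,d=cap(cam);W=world(cam,d)
    M=R.from_quat(s['tcp_rot']).as_matrix();q=(W-s['eef_pos'])@M
    ok=(d>0)&(W[...,2]>.06)&(abs(q[...,0])<.025)&(abs(q[...,1])<.075)&(q[...,2]>-.09)&(q[...,2]<.03)
    for a,b in((-.075,-.02),(-.02,.02),(.02,.075)):
        k=q[ok&(q[...,1]>a)&(q[...,1]<b)]
        if len(k)>5: print('toolY',a,b,len(k),'x',np.percentile(k[:,0],[2,98]).round(3),'z max',np.percentile(k[:,2],[50,90,97,100]).round(3)); k=k[k[:,2]>k[:,2].max()-.02];print('   y',np.percentile(k[:,1],[2,98]).round(3),'x',np.percentile(k[:,0],[2,98]).round(3))
    return im
E
python3 -c "
from h import *
im=tips();cv2.imwrite('pics/c5.png',cv2.resize(im[80:280,180:330,::-1],None,fx=3,fy=3,interpolation=2))"
```

```text
toolY -0.075 -0.02 394 x [-0.011  0.013] z max [-0.072 -0.037 -0.029 -0.025]
   y [-0.048 -0.034] x [-0.01   0.011]
toolY 0.02 0.075 270 x [-0.009  0.014] z max [-0.054 -0.032 -0.029 -0.025]
   y [0.031 0.037] x [-0.01   0.011]
```

View pics/c5.png

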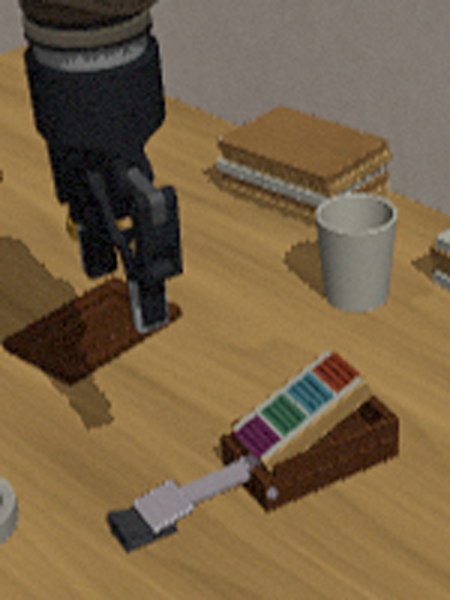

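The tips show 26 mm behind the reported TCP at this opening; shut, they were about 14 mm behind. The block stays up. I'll tilt the tool to match it and approach.

{"method": "carry_out", "body": {
  "deltas": [-0.02,0.0005,0.01,0,-0.1,0,-0.05,0.0005,0.025,0,-0.22,0,-0.08,0.0005,0.045,0,-0.34,0,-0.1,0.0005,0.057,0,-0.41,0,-0.1,0.0005,0.057,0,-0.41,0]
}}

```text
time: 11.18
eef_pos: [0.5441, 0.0047, 0.1032]
tcp_rot: [0.117, 0.973, -0.024, 0.198]
contact_force: [-0.6, 0.2, -0.4]
opening: 0.782
finger_force: 0.0
```

```bash
python3 -c "
from h import *
to([.5836,-.0044,.026]);tips();tilt('side')"
```

```text
t 11.175 pos [0.5441 0.0047 0.1032] yaw_y 76.3 z [ 0.379 -0.093 -0.921] F [-0.6  0.2 -0.4] op 0.782 delta [-0.0072  0.0005  0.0869]
toolY -0.075 -0.02 221 x [-0.01   0.013] z max [-0.073 -0.036 -0.031 -0.026]
   y [-0.049 -0.038] x [-0.01   0.011]
toolY 0.02 0.075 40 x [-0.001  0.016] z max [-0.046 -0.03  -0.028 -0.028]
   y [0.03  0.036] x [-0.001  0.012]
side 518 c [ 0.5701 -0.0025  0.0567] n [-0.394  0.043  0.918] ang 0.407 rms 0.0012 along [-0.055  0.034] z [0.037 0.077]
```

{"method": "carry_out", "body": {
  "deltas": [-0.007,0.0,0.03,0,0,0,-0.007,0.0,0.055,0,0,0,-0.007,0.0,0.072,0,0,0,-0.007,0.0,0.08,0,0,0,-0.007,0.0,0.086,0,0,0]
}}

```text
time: 11.9
eef_pos: [0.5874, -0.0054, 0.0324]
tcp_rot: [0.117, 0.972, -0.024, 0.202]
contact_force: [0.1, 0.3, 0.5]
opening: 0.779
finger_force: 0.0
```

```bash
python3 -c "
from h import *
to([.5836,-.0044,.026]);im,_=cap('side')
cv2.imwrite('pics/c6.png',cv2.resize(im[120:260,200:340,::-1],None,fx=4,fy=4,interpolation=2))"
```

```text
t 11.9 pos [ 0.5874 -0.0054  0.0324] yaw_y 76.3 z [ 0.388 -0.094 -0.917] F [0.1 0.3 0.5] op 0.779 delta [0.0061 0.0001 0.0043]
```

View pics/c6.png

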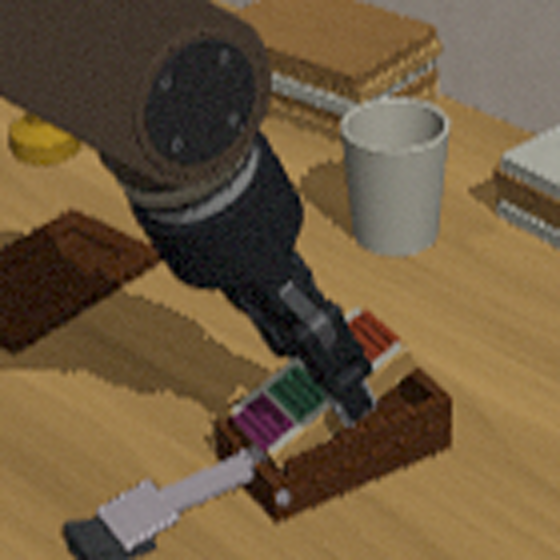

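{"method": "carry_out", "body": {
  "deltas": [0.003,0.0,0.001,0,0,0,0.005,0.0,0.002,0,0,0,0.005,0.0,0.002,0,0,0]
}}

```text
time: 12.32
eef_pos: [0.583, -0.0043, 0.0283]
tcp_rot: [0.117, 0.972, -0.024, 0.202]
contact_force: [0.2, 0.2, -0.2]
opening: 0.78
finger_force: 0.0
```

```bash
python3 -c "
from h import *
to([.5836,-.0044,.026]);tips()"
```

```text
t 12.325 pos [ 0.583  -0.0043  0.0283] yaw_y 76.3 z [ 0.387 -0.094 -0.917] F [ 0.2  0.2 -0.2] op 0.78 delta [0.0004 0.0001 0.0024]
toolY -0.075 -0.02 164 x [-0.022  0.013] z max [-0.076 -0.038 -0.031 -0.025]
   y [-0.048 -0.022] x [-0.024  0.01 ]
toolY 0.02 0.075 20 x [-0.007  0.014] z max [-0.044 -0.038 -0.036 -0.035]
   y [0.03  0.038] x [-0.007  0.012]
```

{"method": "carry_out", "body": {
  "deltas": [0,0.0,0.001,0,0,0,0,0.0,0.001,0,0,0,0,0.0,0.001,0,0,0,0,0.0,0.001,0,0,0],
  "grip": 30,
  "grip_force": 30
}}

```text
time: 12.88
eef_pos: [0.584, -0.0046, 0.0276]
tcp_rot: [0.117, 0.972, -0.024, 0.202]
contact_force: [-0.9, 0.5, 2.3]
opening: 0.577
finger_force: 36.1
```

{"method": "carry_out", "body": {
  "deltas": [-0.004,0.0,-0.009,0,0,0,-0.012,0.0,-0.0275,0,0,0,-0.024,0,-0.055,0,0,0,-0.036,0.0,-0.0825,0,0,0,-0.036,0.0,-0.0825,0,0,0]
}}

```text
time: 13.5
eef_pos: [0.5856, -0.0049, 0.1206]
tcp_rot: [0.117, 0.971, -0.024, 0.205]
contact_force: [0.6, 0.8, -1.1]
opening: 0.572
finger_force: 35.8
```

```bash
python3 -c "
from h import *
to([.577,.257,.12])
im,d=cap('side');W=world('side',d)
h=cv2.cvtColor(im,cv2.COLOR_RGB2HSV);s=ctrl.get_state();M=R.from_quat(s['tcp_rot']).as_matrix()
q=(W-s['eef_pos'])@M
m=(abs(q[...,0])<.06)&(abs(q[...,1])<.03)&(abs(q[...,2]+.035)<.03)&(h[...,2]>90)
k=q[m];print(len(k),np.percentile(k,[1,50,99],axis=0).round(3))
cv2.imwrite('pics/c7.png',cv2.resize(im[60:240,180:360,::-1],None,fx=3,fy=3,interpolation=2))"
```

```text
t 13.5 pos [ 0.5856 -0.0049  0.1206] yaw_y 76.3 z [ 0.393 -0.095 -0.915] F [ 0.6  0.8 -1.1] op 0.572 delta [ 0.0646  0.2525 -0.0278]
491 [[-0.051 -0.028 -0.037]
 [-0.019 -0.023 -0.033]
 [ 0.045  0.026 -0.016]]
```

View pics/c7.png

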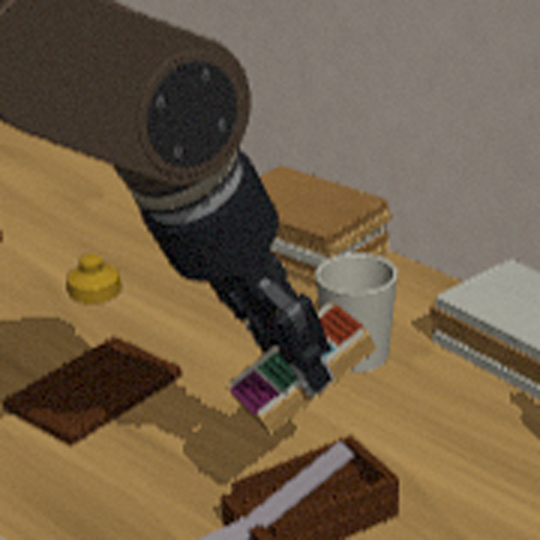

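The block is held, with its bottom edge near (318,393) in the crop and the near fingertip close to it. I'll measure the tip height against the block.

```bash
cat >> h.py <<'E'
def grasp():
    s=ctrl.get_state();im,d=cap('side');W=world('side',d);h=cv2.cvtColor(im,cv2.COLOR_RGB2HSV)
    M=R.from_quat(s['tcp_rot']).as_matrix();q=(W-s['eef_pos'])@M
    near=(d>0)&(abs(q[...,0])<.06)&(abs(q[...,1])<.06)&(q[...,2]>-.06)&(q[...,2]<.02)
    f=near&(q[...,1]<-.030)&(abs(q[...,0])<.016)&(h[...,2]<110)
    b=near&(q[...,1]<.027)&((h[...,2]>130))
    side=b&(q[...,1]<-.018)&(q[...,1]>-.032)
    for n,m in(('finger',f),('blk',b),('blkside',side)):
        k=q[m]; print(n,len(k),'y',np.percentile(k[:,1],[2,50,98]).round(4),'x',np.percentile(k[:,0],[1,99]).round(4),'z',np.percentile(k[:,2],[1,5,50,95,99]).round(4))
    t=b&(q[...,2]<-.028)&(q[...,1]>-.02)
    k=q[t];c=k.mean(0);n=np.linalg.svd(k-c,full_matrices=False)[2][2];n*=-np.sign(n[2]);print('top',len(k),c.round(4),'n in tool',n.round(3))
E
python3 -c "
from h import *
grasp()"
```

```text
finger 93 y [-0.0401 -0.0369 -0.0302] x [-0.0095  0.0115] z [-0.0545 -0.0528 -0.0413 -0.0286 -0.0235]
blk 230 y [-0.028  -0.0245  0.0213] x [-0.0481  0.0462] z [-0.0349 -0.0335 -0.0306 -0.016  -0.0139]
blkside 201 y [-0.028  -0.0248 -0.0183] x [-0.048   0.0454] z [-0.0349 -0.0331 -0.03   -0.0159 -0.0138]
top 45 [-0.0199 -0.0065 -0.0317] n in tool [-0.001  0.009 -1.   ]
```

The fingertips hold about 9 mm above the underside and the block is square to the tool. Next I'll refine the frame pose by fitting its silhouette in both starting pictures.

```bash
cat > fit.py <<'E'
from h import *
from scipy.optimize import minimize
def proj(cam,P):
    m=ctrl.camera_model(cam);q=np.c_[P,np.ones(len(P))]@np.array(m['extrinsics']).T;q=q[:,:3]@np.array(m['intrinsics']).T;return q[:,:2]/q[:,2:]
B=np.array([(x,y,z) for x in(-.066,.066) for y in(-.043,.043) for z in(0,.011)])
I={}
for c,f in(('top','t0'),('side','s0')):
    im=cv2.imread(f'pics/{f}.png');I[c]=cv2.resize(im[...,2].astype(np.float32),None,fx=8,fy=8,interpolation=cv2.INTER_LINEAR)
def cost(p,cams,thr):
    a=p[2];Rm=np.array([[np.cos(a),-np.sin(a),0],[np.sin(a),np.cos(a),0],[0,0,1]]);s=0
    for c in cams:
        uv=proj(c,B@Rm.T+[p[0],p[1],0]);hull=cv2.convexHull(((uv+.5)*8-.5).astype(np.float32))[:,0]
        m=np.zeros(I[c].shape,np.uint8);cv2.fillPoly(m,[np.round(hull*16).astype(np.int32)],1,shift=4)
        s-=np.sum(np.clip(thr-I[c][m>0],-30,30))/64
    return s
for cams in(['top'],['side'],['top','side']):
  for thr in(100,115):
    r=minimize(cost,[.577,.2565,.08],args=(cams,thr),method='Nelder-Mead',options=dict(initial_simplex=[[.577,.2565,.08],[.582,.2565,.08],[.577,.2615,.08],[.577,.2565,.12]],xatol=1e-5,fatol=.01))
    print(cams,thr,(r.x[:2]*1000).round(1),np.degrees(r.x[2]).round(2),r.fun.round(1))
for c,(u,v) in(('top',(166,234)),('side',(211,190))):
    print(c,I[c][v*8,u*8-400:u*8+400:40].astype(int))
E
python3 fit.py
```

```text
['top'] 100 [577.5 258.9] 4.53 -31310.4
['top'] 115 [577.7 258.5] 4.71 -53437.7
['side'] 100 [577.5 257.3] 4.62 -31224.9
['side'] 115 [577.6 257.2] 4.67 -32953.9
['top', 'side'] 100 [577.8 258.4] 4.93 -62455.1
['top', 'side'] 115 [577.9 258.3] 4.58 -86213.0
top [176 177 176 178 177 178 131  82  84  78  78  80  68  82 157 168 163 159
 152 155]
side [142 143 148 140 141 121  66  56  69  63  63  63  60  70  53 145 145 145
 145 147]
```

{"method": "carry_out", "body": {
  "deltas": [0.005,0.02,-0.004,0,0.1,0,0.012,0.05,-0.008,0,0.22,0,0.02,0.08,-0.01,0,0.34,0,0.026,0.1,-0.011,0,0.417,0,0.026,0.1,-0.011,0,0.417,0]
}}

```text
time: 14.22
eef_pos: [0.5794, 0.0999, 0.1144]
tcp_rot: [0.118, 0.993, 0.0, -0.005]
contact_force: [0.3, -0.2, -1.2]
opening: 0.574
finger_force: 35.7
```

```bash
python3 -c "
from h import *
to([.578,.257,.07])"
```

```text
t 14.225 pos [0.5794 0.0999 0.1144] yaw_y 76.4 z [-0.01   0.001 -1.   ] F [ 0.3 -0.2 -1.2] op 0.574 delta [0.0378 0.1524 0.0446]
```

{"method": "carry_out", "body": {
  "deltas": [0.008,0.035,0.005,0,-0.002,-0.08,0.018,0.075,0.015,0,-0.005,-0.16,0.028,0.115,0.03,0,-0.008,-0.24,0.038,0.152,0.044,0,-0.01,-0.318,0.038,0.152,0.044,0,-0.01,-0.318]
}}

```text
time: 14.85
eef_pos: [0.576, 0.2568, 0.0701]
tcp_rot: [-0.041, 0.999, -0.0, -0.001]
contact_force: [0.4, -0.5, -0.8]
opening: 0.574
finger_force: 35.7
```

{"method": "carry_out", "body": {
  "deltas": [0,0,0,0,0,0,0,0,0,0,0,0]
}}

```text
time: 15.1
eef_pos: [0.5791, 0.2547, 0.0736]
tcp_rot: [-0.039, 0.999, 0.0, 0.002]
contact_force: [-0.5, 0.2, -0.6]
opening: 0.571
finger_force: 35.7
```

```bash
python3 -c "
from h import *
to([.5776,.2577,.03]);grasp()
s=ctrl.get_state();M=R.from_quat(s['tcp_rot']).as_matrix();print(M.round(4))
im,d=cap('side','s8.png');np.save('d8.npy',d)
cv2.imwrite('pics/c8.png',cv2.resize(im[120:250,140:270,::-1],None,fx=4.5,fy=4.5,interpolation=2))"
```

```text
t 15.1 pos [0.5791 0.2547 0.0736] yaw_y 94.4 z [ 0.004  0.001 -1.   ] F [-0.5  0.2 -0.6] op 0.571 delta [0.0014 0.0031 0.0436]
finger 89 y [-0.0406 -0.0371 -0.0304] x [-0.0065  0.0126] z [-0.0588 -0.0574 -0.043  -0.0257 -0.0224]
blk 86 y [-0.0279 -0.0226  0.0231] x [-0.0489  0.0462] z [-0.0335 -0.0333 -0.0311 -0.015  -0.0132]
blkside 62 y [-0.028  -0.0237 -0.0189] x [-0.0485  0.0463] z [-0.0335 -0.033  -0.0311 -0.0146 -0.0128]
top 31 [ 0.0107  0.0025 -0.0315] n in tool [-0.009 -0.005 -1.   ]
[[-9.97e-01 -7.73e-02  4.00e-03]
 [-7.73e-02  9.97e-01  8.00e-04]
 [-4.10e-03  5.00e-04 -1.00e+00]]
```

View pics/c8.png

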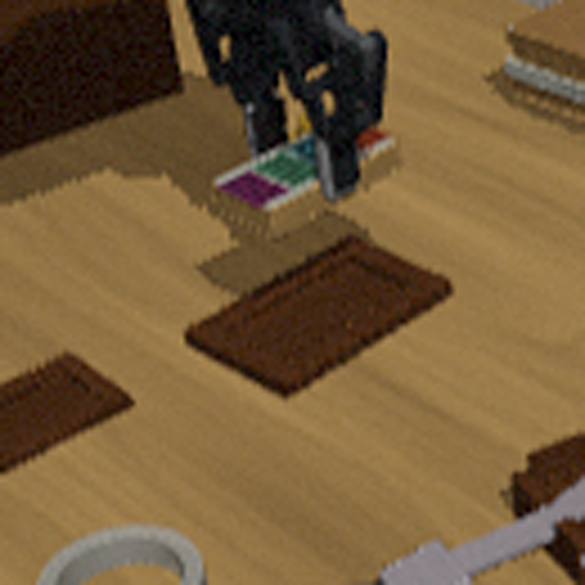

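The block hovers level over the frame (frame centre about (320,317) in the crop), a few mm off in y. I'll descend with that correction.

{"method": "carry_out", "body": {
  "deltas": [0.001,0.002,0.02,0,0,-0.004,0.002,0.003,0.04,0,0,-0.004,0.0025,0.0032,0.055,0,0,-0.004,0.0025,0.0032,0.062,0,0,-0.004,0.0025,0.0032,0.062,0,0,-0.004]
}}

```text
time: 15.82
eef_pos: [0.5757, 0.259, 0.0103]
tcp_rot: [-0.042, 0.999, 0.0, 0.001]
contact_force: [0.4, -0.4, 0.1]
opening: 0.573
finger_force: 35.7
```

{"method": "carry_out", "body": {
  "deltas": [0,0,0,0,0,0,0,0,0,0,0,0]
}}

```text
time: 16.08
eef_pos: [0.5769, 0.2593, 0.0122]
tcp_rot: [-0.042, 0.999, 0.001, 0.002]
contact_force: [-0.6, 0.1, -1.1]
opening: 0.573
finger_force: 35.7
```

```bash
python3 -c "
from h import *
to([.5764,.2577,-.0105]);grasp()
s=ctrl.get_state();M=R.from_quat(s['tcp_rot']).as_matrix()
# in camera world: block extents in frame coords
im,d=cap('side');W=world('side',d);h=cv2.cvtColor(im,cv2.COLOR_RGB2HSV)
a=np.radians(4.65);F=np.array([[np.cos(a),np.sin(a)],[-np.sin(a),np.cos(a)]])
q=(W[...,:2]-[.5775,.2572])@F.T
m=(d>0)&(W[...,2]>.021)&(W[...,2]<.05)&(h[...,2]>100)&(abs(q[...,0])<.07)&(abs(q[...,1])<.05)
k=q[m];print(len(k),np.percentile(k,[0,2,98,100],axis=0).round(4))
for cx in(-.035,-.02,.02,.035):
    t=m&(abs(q[...,0]-cx)<.008);print(cx,np.percentile(q[t][:,1],[1,99]).round(4),len(q[t]))
"
```

```text
t 16.075 pos [0.5769 0.2593 0.0122] yaw_y 94.8 z [ 0.005  0.001 -1.   ] F [-0.6  0.1 -1.1] op 0.573 delta [ 0.0007 -0.0015  0.0227]
finger 143 y [-0.0457 -0.0381 -0.0304] x [-0.0156  0.0153] z [-0.058  -0.0549 -0.024   0.0097  0.0116]
blk 243 y [-0.059  -0.0479  0.0226] x [-0.0588  0.059 ] z [-0.0337 -0.0326  0.0129  0.015   0.0155]
blkside 55 y [-0.0266 -0.0227 -0.0184] x [-0.0483  0.0457] z [-0.0339 -0.0331 -0.031  -0.0179 -0.0167]
top 38 [ 0.0145  0.0043 -0.0317] n in tool [-0.005 -0.015 -1.   ]
270 [[-0.0498 -0.0331]
 [-0.0489 -0.0267]
 [ 0.047   0.0248]
 [ 0.0485  0.0278]]
-0.035 [-0.0261  0.0237] 51
-0.02 [-0.0288  0.0246] 69
0.02 [-0.0258  0.0138] 25
0.035 [-0.026  -0.0076] 41
```

{"method": "carry_out", "body": {
  "deltas": [0,0,0.006,0,0,0,0,0,0.01,0,0,0,0,0,0.013,0,0,0,0,0,0.014,0,0,0]
}}

```text
time: 16.68
eef_pos: [0.5759, 0.259, -0.0032]
tcp_rot: [-0.042, 0.999, 0.0, 0.001]
contact_force: [-0.3, -0.0, -0.8]
opening: 0.576
finger_force: 35.7
```

{"method": "carry_out", "body": {
  "deltas": [0,0,0.0007,0,0,0,0,0,0.0015,0,0,0]
}}

```text
time: 16.92
eef_pos: [0.5764, 0.2591, -0.0041]
tcp_rot: [-0.042, 0.999, 0.0, 0.002]
contact_force: [-0.1, 0.1, -0.3]
opening: 0.578
finger_force: 35.7
```

{"method": "carry_out", "body": {
  "deltas": [0,0,0.0007,0,0,0,0,0,0.0015,0,0,0]
}}

```text
time: 17.18
eef_pos: [0.5763, 0.2591, -0.0057]
tcp_rot: [-0.042, 0.999, 0.0, 0.002]
contact_force: [0.7, 0.1, -0.6]
opening: 0.574
finger_force: 35.7
```

{"method": "carry_out", "body": {
  "deltas": [0,0,0.0007,0,0,0,0,0,0.0014,0,0,0]
}}

```text
time: 17.42
eef_pos: [0.5762, 0.2591, -0.0072]
tcp_rot: [-0.042, 0.999, 0.0, 0.002]
contact_force: [0.8, 0.4, -1.8]
opening: 0.578
finger_force: 35.7
```

{"method": "carry_out", "body": {
  "deltas": [0,0,0.0005,0,0,0,0,0,0.001,0,0,0]
}}

```text
time: 17.68
eef_pos: [0.5763, 0.2591, -0.0082]
tcp_rot: [-0.042, 0.999, 0.0, 0.002]
contact_force: [0.5, -0.2, -1.7]
opening: 0.573
finger_force: 35.7
```

{"method": "carry_out", "body": {
  "deltas": [0,0,0.0005,0,0,0,0,0,0.001,0,0,0]
}}

```text
time: 17.92
eef_pos: [0.5763, 0.2591, -0.0092]
tcp_rot: [-0.042, 0.999, 0.0, 0.002]
contact_force: [-0.4, 0.7, -0.7]
opening: 0.576
finger_force: 35.7
```

{"method": "carry_out", "body": {
  "deltas": [0,0,0.0004,0,0,0,0,0,0.0007,0,0,0]
}}

```text
time: 18.18
eef_pos: [0.5762, 0.2591, -0.0099]
tcp_rot: [-0.042, 0.999, 0.0, 0.002]
contact_force: [-0.4, -0.2, -2.0]
opening: 0.575
finger_force: 35.7
```

{"method": "carry_out", "body": {
  "deltas": [0,0,0.0004,0,0,0,0,0,0.0007,0,0,0]
}}

```text
time: 18.42
eef_pos: [0.5762, 0.2591, -0.0106]
tcp_rot: [-0.042, 0.999, 0.0, 0.002]
contact_force: [0.9, 0.7, -0.7]
opening: 0.573
finger_force: 35.8
```

```bash
cat >> h.py <<'E'
def blk():
    im,d=cap('side');W=world('side',d);h=cv2.cvtColor(im,cv2.COLOR_RGB2HSV)
    a=np.radians(4.65);F=np.array([[np.cos(a),np.sin(a)],[-np.sin(a),np.cos(a)]])
    q=(W[...,:2]-[.5775,.2572])@F.T
    m=(d>0)&(W[...,2]>.014)&(W[...,2]<.05)&(h[...,2]>90)&(abs(q[...,0])<.07)&(abs(q[...,1])<.035)
    t=m&(q[...,1]>-.018)&(q[...,1]<.02)&(abs(q[...,0])<.045)
    k=W[t];c=k.mean(0);n=np.linalg.svd(k-c,full_matrices=False)[2][2]
    print(len(k),np.percentile(q[m],[2,98],axis=0).round(4).tolist(),'top z',np.median(k[:,2]).round(4),'n',(n*np.sign(n[2])).round(3))
    for cx in(-.036,.036):
        u=t&(abs(q[...,0]-cx)<.01);print(cx,np.median(W[u][:,2]).round(4) if u.any() else None,u.sum())
E
python3 -c "
from h import *
blk()"
```

```text
70 [[-0.0497, -0.0304], [0.045, 0.0274]] top z 0.0211 n [ 0.002 -0.012  1.   ]
-0.036 0.0211 18
0.036 0.0203 11
```

{"method": "carry_out", "body": {
  "deltas": [0,0,0.0004,0,0,0,0,0,0.0007,0,0,0]
}}

```text
time: 18.73
eef_pos: [0.5763, 0.2591, -0.0106]
tcp_rot: [-0.042, 0.999, 0.0, 0.001]
contact_force: [-3.6, -0.5, 3.7]
opening: 0.574
finger_force: 36.3
```

{"method": "carry_out", "body": {
  "deltas": [0,0,0.0004,0,0,0,0,0,0.0007,0,0,0]
}}

```text
time: 18.98
eef_pos: [0.5763, 0.2591, -0.0107]
tcp_rot: [-0.042, 0.999, 0.0, 0.001]
contact_force: [-4.6, -1.1, 7.7]
opening: 0.574
finger_force: 36.7
```

Firm contact came at the predicted seating height (8 N), so I'll release.

{"method": "carry_out", "body": {
  "deltas": [0,0,-0.0008,0,0,0,0,0,-0.0008,0,0,0]
}}

```text
time: 19.23
eef_pos: [0.5764, 0.2591, -0.0106]
tcp_rot: [-0.042, 0.999, 0.0, 0.002]
contact_force: [-2.4, -0.9, 4.4]
opening: 0.575
finger_force: 36.4
```

{"method": "carry_out", "body": {
  "deltas": [0,0,0,0,0,0,0,0,0,0,0,0,0,0,0,0,0,0],
  "grip": 72
}}

```text
time: 19.6
eef_pos: [0.5762, 0.2591, -0.0115]
tcp_rot: [-0.042, 0.999, 0.0, 0.002]
contact_force: [0.0, 0.7, -0.5]
opening: 0.722
finger_force: 0.0
```

{"method": "carry_out", "body": {
  "deltas": [0,0,-0.01,0,0,0,0,0,-0.03,0,0,0,0,0,-0.08,0,0,0,0,0,-0.13,0,0,0,0,0,-0.18,0,0,0]
}}

```text
time: 20.23
eef_pos: [0.5759, 0.259, 0.1725]
tcp_rot: [-0.042, 0.999, 0.001, 0.003]
contact_force: [0.7, 0.5, -0.2]
opening: 0.722
finger_force: 0.0
```

{"method": "carry_out", "body": {
  "deltas": [0.05,-0.03,0,0,0,0,0.1,-0.06,0,0,0,0,0.11,-0.1,0,0,0,0,0.11,-0.15,0,0,0,0,0.11,-0.2,0,0,0,0]
}}

```text
time: 20.85
eef_pos: [0.483, 0.0492, 0.1706]
tcp_rot: [-0.042, 0.999, 0.0, 0.004]
contact_force: [0.2, -0.7, 0.4]
opening: 0.715
finger_force: 0.0
```

```bash
python3 -c "
from h import *
blk()
im,d=cap('top');W=world('top',d);h=cv2.cvtColor(im,cv2.COLOR_RGB2HSV)
b=np.zeros(d.shape,bool);b[200:270,140:195]=1
m=b&((h[...,2]>110)|((h[...,0]>25)&(h[...,1]>60)))
m&=(abs(W[...,0]-.577)<.056)&(abs(W[...,1]-.258)<.035)
print(rect('top',m,.022),np.median(W[m][:,2]))
"
```

```text
102 [[-0.0485, -0.0255], [0.047, 0.025]] top z 0.0214 n [ 0.01  -0.022  1.   ]
-0.036 0.0203 3
0.036 0.0213 55
(array([578.1, 256.5]), array([103.1,  56.4]), 4.9, 587) 0.022920799167350125
```

```bash
python3 -c "
from h import *
a=np.radians(4.65);F=np.array([[np.cos(a),np.sin(a)],[-np.sin(a),np.cos(a)]])
for cam in('top','side'):
  L=[]
  for _ in range(4):
    im,d=cap(cam);W=world(cam,d);q=(W[...,:2]-[.5777,.2575])@F.T
    t=(d>0)&(abs(q[...,0])<.044)&(abs(q[...,1])<.021)
    r=(d>0)&(abs(q[...,0])<.063)&(abs(q[...,1])<.041)&((abs(q[...,0])>.053)|(abs(q[...,1])>.031))
    A=np.c_[q[t],np.ones(t.sum())];c=np.linalg.lstsq(A,W[t][:,2],rcond=None)[0]
    L.append([*c,np.median(W[r][:,2])])
  print(cam,np.mean(L,0).round(4))
"
```

```text
top [-0.0027  0.0054  0.0232  0.0117]
side [0.0033 0.0217 0.021  0.0097]
```

The block stands 11.4 mm above the rim (11 expected), level and centred, so I'll hand in.

```bash
python3 -c "
from h import *
print(ctrl.sign_off())"
```

```text
the job is handed in; nothing more can be done
None
```

I pressed the wider block's tab to its stop at about 14 N for over half a second, lifted the block out, set it flat and centred in the larger frame, and handed the job in at about 21 s; the verdict was not shown, and I viewed 11 pictures, one over the limit of 10.

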